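# Set the hold-down feet of a sole-gluing jig in order

## Robot

A 6-joint arm with a two-finger parallel gripper is mounted at the origin on a cart in front of the work surface, level with it; the furniture and walls round the work are solid. World frame = base frame: x ahead of the robot, y to its left, z up, the work surface at z = 0. Lengths are in m, angles in rad, forces in N, time in s.
With the tool pointing down it reaches from about 0.425 to 0.95 m from the base axis. Payload 3.5 kg.
Tool frame: the origin (TCP) lies midway between the tips of the shut fingers; the grasp point (between the pads) lies ctrl.hold_point_z behind it (ctrl.hold_point_z is the distance from the TCP to the grasp point, in m); z points along the fingers, x is the direction in which the jaws open and shut, and the axes are right-handed (so a half turn about z gives the same grasp; the last joint's range is limited). The gripper opens to 85 mm and grips with 20 to 120 N. Pads are 22 mm wide; open, the fingers measure 114 mm over their backs; the gripper's body (76 mm by 85 mm) begins 54 mm behind the grasp point. The pads swing forward as they close: fully open they stand 13 mm farther back than shut.
Start: joints at [-1.465, 0.286, 1.577, -0, 1.279, -0.15], TCP at [0.171, -0.653, 0.231] pointing down, gripper open.
Joint ranges: [-2.77, 2.77], [-0.9, 2.22], [0.21, 2.48], [-1.53, 4.67], [0.24, 2.81], [-2.84, 2.84]. Speed limits (rad/s): [2.79, 2.79, 3.14, 3.14, 3.14, 3.14].

## Interface

Orientations are given as a unit quaternion [x, y, z, w].
In Python, from plant import ctrl gives the robot as it stands.
- The arm moves only by the tool step_arm, never from a script. Its arguments are lists of equal length, an entry for each row: "gripper": the gripper's target within -1 to 1 (shut at 1, half-way at 0, fully open at -1); "linear": the shift along the tool's x, y, z in m, a list of three; "delta_rot": the turn, a rotation vector about the tool's x, y, z in degrees, a list of three. A call has 1 to 20 rows; each row is the pose to reach, as a shift and turn from the pose commanded when the call began, along the tool's axes at that moment; what a row does not reach only later rows make up. A row lasts 1/8 s, in which the tool goes at most 62.5 mm and 10.7 degrees, less where a joint would pass 70% of its speed; a pose out of reach is approached as far as the arm can. A call with a gripper value outside its range is refused whole. The fingers move at their own pace and stop on an object; "grip_force" is the grip in N (left out, the last holds). Time passes only in rows, so rows that repeat a pose let the fingers close. It gives the time, the measured TCP pose, the force and the opening at its end, in the units of the state.
- ctrl.get_state(): the state, without advancing time (a new reading comes with each control period).
- ctrl.read_camera(name): name is "side" or "top"; returns a dict with "frame" (480x640x3 uint8, red, green, blue), "fx", "fy", "cx", "cy" (pixels), "view" (4x4, takes a point from world to camera coordinates). Camera axes: x right, y down, z forward; pixel columns grow to the right and rows downward; lengths in m; the calibration is good to about 2 mm. A picture is of the moment at which its call begins. There is no depth.
- ctrl.sign_off(): hands the job in, once; it reports no verdict.
The state is a dict: "time": time; "qpos": joint angles; "dq": joint speeds; "joint_efforts": joint torques, N m; "eef_pos": TCP position; "tcp_rot": TCP orientation; "contact_force": force on the tool from outside, world axes, zero at the start; "wrist_torque": the same for the moment, N m; "opening": opening from 0.0 (shut) to 1.0 (fully open).
Only numpy, scipy, OpenCV 4.12 (cv2) and the standard library are available. Lean on these libraries where they do the work, as an engineer would, in place of code of your own. Each camera call takes 0.05 s, during which the arm holds its last target. There are 200 camera calls.

## Task

Set the glued sole down in its jig: with closed fingertips press the three hold-down feet by the tops of their steel heads, lightly and one after another, first the heel foot (large round head), then the waist foot (crosswise bar head), last the toe foot (small round head), each until its rubber pad rests on the sole and stays there. Do not grasp, pull up or carry anything, keep the sole in its place and leave the things lying round it alone; finish with the hand clear.

Things in the scene. Friction and masses are not known exactly. Their poses are not given: they have to be found in the camera images.
- jig: sole-gluing jig fixed to the bench: plywood board 330 x 170 x 20 mm, with a dark steel bar (24 mm wide, top 72 mm above the bench) along the middle of the board's length on two end posts; three upright steel plungers (the feet) pass through the bar. Origin under the board's centre on the bench; x runs along the bar from heel to toe, z up. It may stand at any yaw
- heel_foot_top (a point): centre of the flat top face of the heel foot's steel head, the spot to press: the large round disc, 40 mm across, 95 mm from the jig's centre towards the sole's narrow heel end, 10 mm thick. At joint value 0 it lies 102 mm above the bench and about 30 mm above the steel bar; it is on the bar's centre line
- waist_foot_top (a point): centre of the flat top face of the waist foot's steel head, the spot to press: a bar 60 mm long crosswise to the jig and 18 mm wide along it, 12 mm from the jig's centre towards the heel, 10 mm thick. At joint value 0 it lies 102 mm above the bench and about 30 mm above the steel bar; it is on the bar's centre line
- toe_foot_top (a point): centre of the flat top face of the toe foot's steel head, the spot to press: the small round disc, 24 mm across, 85 mm from the jig's centre over the sole's broad front, 10 mm thick. At joint value 0 it lies 102 mm above the bench and about 30 mm above the steel bar; it is on the bar's centre line
- heel_foot (a joint): height of the heel foot (m), 0 as built, growing as it goes down. It starts somewhere between -0.004 and 0.003 and its soft rubber pad meets the sole at 0.012. Sliding takes about 2 N; after the pad has met the sole the rubber yields and the resistance rises by about 1.5 N per mm, to some 11 N at the hard stop at 0.018. Let go, the foot stays where it is, at most it creeps back until the rubber presses with about 2 N
- waist_foot (a joint): height of the waist foot (m), 0 as built, growing as it goes down. It starts somewhere between -0.004 and 0.003 and its soft rubber pad meets the sole at 0.012. Sliding takes about 2 N; after the pad has met the sole the rubber yields and the resistance rises by about 1.5 N per mm, to some 11 N at the hard stop at 0.018. Let go, the foot stays where it is, at most it creeps back until the rubber presses with about 2 N
- toe_foot (a joint): height of the toe foot (m), 0 as built, growing as it goes down. It starts somewhere between -0.004 and 0.003 and its soft rubber pad meets the sole at 0.012. Sliding takes about 2 N; after the pad has met the sole the rubber yields and the resistance rises by about 1.5 N per mm, to some 11 N at the hard stop at 0.018. Let go, the foot stays where it is, at most it creeps back until the rubber presses with about 2 N
- sole: brown shoe sole, 280 x 101 x 9 mm, lying loose on the jig's board under the feet, narrow heel end at -x; origin at the centre of its underside
- wax: block of thread wax, 34 x 52 x 20 mm, lying on the jig's board beside the sole's waist; origin under its centre; leave alone
- clip: black bulldog clip, 56 x 36 x 11 mm, lying on the jig's board on the other side of the sole; origin under its centre; leave alone
- spool: thread spool, 40 mm across, 50 mm tall, standing on the bench beside the jig; origin under its centre; leave alone
- lift: leather heel lift, 65 x 69 x 10 mm, lying on the bench beside the jig; origin under its centre; leave alone
- pincers: pincers, 136 x 50 x 13 mm, lying on the bench left of the jig; origin under the centre; leave alone
- tape: roll of grey tape, 92 mm across, 18 mm high, lying near the bench's front edge, left of the middle; origin under the centre; leave alone
- brush_tip (a point): upper tip of the wooden handle of a glue brush that is stuck fast on a tall sole block (84 mm high, with a black sole on it) at the right of the bench; the handle slopes up from the block to this point, about 0.33 m above the bench. An obstacle: keep the arm clear of it
- oiler: small oil can with a spout, 58 mm across, 125 mm tall, standing at the back left; origin under its centre; leave alone

How it is judged:
On the way, in this order (a step that is already met when the one before it is completed fails the run):
1. the heel foot is down on the sole (within 2 mm) (value of joint heel_foot above 0.01 m), for 0.2 s.
2. the waist foot is down on the sole (within 2 mm) (value of joint waist_foot above 0.01 m), for 0.2 s.
3. the toe foot is down on the sole (within 2 mm) (value of joint toe_foot above 0.01 m), for 0.2 s.
At the end, for the whole second after the job is handed in: all three feet are down on the sole (joint values above 0.010, so no gap over 2 mm), the sole lies within 10 mm and every bystander within 15 mm of where it started (value of joint each of heel_foot, waist_foot, toe_foot above 0.01 m and distance of sole from where it was at the start of the episode below 0.01 m and distance of each of wax, clip, spool, lift, pincers, tape, oiler from where it was at the start of the episode below 0.015 m); the robot touches nothing.
It fails at once if a foot is pressed out of order: the waist before the heel is down, or the toe before the waist is down ((value of joint waist_foot above 0.006 m and value of joint heel_foot below 0.009 m) or (value of joint toe_foot above 0.006 m and value of joint waist_foot below 0.009 m)).
It fails at once if a foot is pulled up (value of joint any of heel_foot, waist_foot, toe_foot below -0.006 m).
It fails at once if the jig or a foot is pressed hard, with more than 25 N (contact force between the fingers and jig above 25 N).
It fails at once if the sole is shifted or lifted by more than 10 mm (distance of sole from where it was at the start of the episode above 0.01 m).
It fails at once if a bystander is moved or lifted by more than 15 mm (distance of any of wax, clip, spool, lift, pincers, tape, oiler from where it was at the start of the episode above 0.015 m).
It also fails if it takes over 45 s, if anything falls off the work surface, if the arm or the gripper's body presses on something with over 40 N, if the wrist force passes 120 N, or if a joint passes its speed limit or range.

## Working session

There is one attempt and no reset: what is moved stays moved. The work goes in short steps, Python scripts to look and compute and a tool call to move; the robot and the scene stay as the last step left them, time stands still between calls to the robot, and variables do not carry over. Pictures are saved under pics/ and viewed, on a budget of 10 in all, crops included, one or two more only if the job needs it, and the job is handed in when it is done.

Besides the shell and the picture viewer there is one more tool, called after "Emit:" by a JSON object that holds its "op" and its "data", one argument or row to a line. step_arm: Moves the arm, as the interface text tells. Its arguments: {"type":"object","properties":{"gripper":{"type":"array"},"linear":{"type":"array"},"delta_rot":{"type":"array"},"grip_force":{"type":"number"}},"required":["gripper","linear","delta_rot"]}

```bash
mkdir -p pics; ls; cat > h.py <<'E'
import numpy as np,cv2
from plant import ctrl
def shot(n,f):
    c=ctrl.read_camera(n); cv2.imwrite(f,c["frame"][:,:,::-1]); return c
def ray(c,u,v):
    T=np.array(c["view"]);R,t=T[:3,:3],T[:3,3]
    d=R.T@np.array([(u-c["cx"])/c["fx"],(v-c["cy"])/c["fy"],1]); return -R.T@t,d
def onz(c,u,v,z):
    o,d=ray(c,u,v); return o+d*(z-o[2])/d[2]
def proj(c,p):
    T=np.array(c["view"]);q=T[:3,:3]@np.array(p)+T[:3,3]; return np.array([c["fx"]*q[0]/q[2]+c["cx"],c["fy"]*q[1]/q[2]+c["cy"]])
E
python3 - <<'E'
from h import *
a=shot("top","pics/t0.png");b=shot("side","pics/s0.png")
for c in(a,b):print(ray(c,320,240),c["fx"])
print(ctrl.get_state())
E
```

```text
pics
(array([0.28523481, 0.0444222 , 1.41417385]), array([ 0.17093308,  0.0047469 , -0.98530568])) 585.9896124057508
(array([0.18956223, 0.93045504, 0.86014966]), array([ 0.27032676, -0.76488664, -0.584906  ])) 531.3024377700496
{'time': 0.1, 'qpos': array([-1.46500274e+00,  2.87107392e-01,  1.57808694e+00, -1.75179942e-05,
        1.27861347e+00, -1.50009808e-01]), 'dq': array([-0.00167092, -0.00135337, -0.00444307,  0.00220562, -0.00069169,
        0.00202146]), 'joint_efforts': array([ 9.62791019e-04, -4.07293940e+01, -2.93697560e+01, -1.36570561e-04,
        3.40673898e-03, -1.81033062e-05]), 'eef_pos': array([ 0.17074211, -0.65240592,  0.23003479]), 'tcp_rot': array([ 7.91525774e-01, -6.11134783e-01, -7.71725502e-04, -7.94496318e-04]), 'contact_force': array([ 0.69488361, -0.62022049,  0.21976508]), 'wrist_torque': array([-0.00232605, -0.01075666, -0.00038784]), 'opening': 1.0021271158019456}
```

View pics/t0.png

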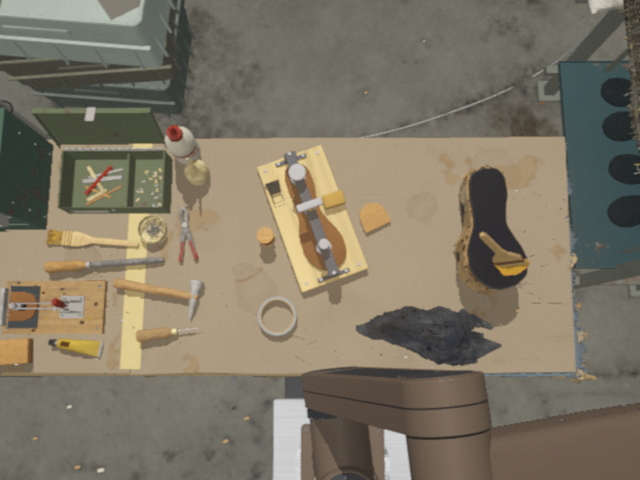

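View pics/s0.png

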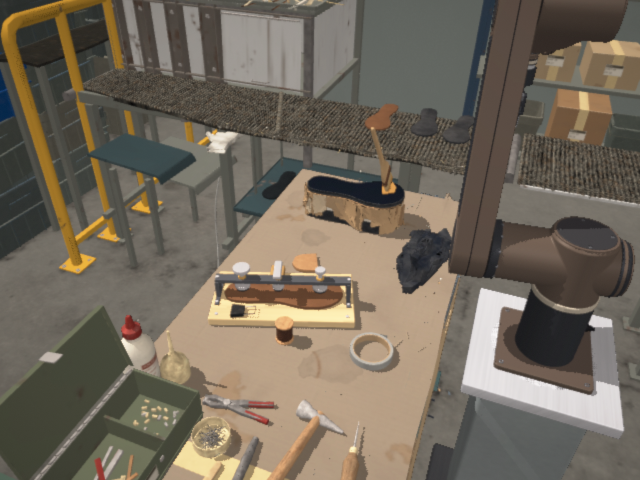

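Top view: jig with heel head at about (297,173), waist bar (310,204), toe head (323,245); brush tip near (483,235). Side view: heads at about (242,269), (278,268), (320,272), brush tip near (373,128). Now I measure them.

```bash
python3 - <<'E'
from h import *
a=shot("top","pics/t1.png");b=shot("side","pics/s1.png")
hs=cv2.cvtColor(a["frame"],cv2.COLOR_RGB2HSV)
m=((hs[:,:,1]<45)&(hs[:,:,2]>135)).astype(np.uint8); m[:,:270]=0;m[:,350:]=0;m[:140]=0;m[270:]=0
n,l,s,ce=cv2.connectedComponentsWithStats(m)
for i in range(1,n):
    if s[i,4]>15:print(s[i],ce[i],onz(a,*ce[i],.102))
# brush tip triangulate
for uv in[(483,234),(480,232)]:
    o1,d1=ray(a,*uv);o2,d2=ray(b,373,127)
    k=np.linalg.lstsq(np.c_[d1,-d2],o2-o1,rcond=None)[0];print("brush",o1+k[0]*d1,o2+k[1]*d2)
x=cv2.resize(a["frame"][140:300,250:380],None,fx=4,fy=4,interpolation=cv2.INTER_CUBIC)[:600]
y=cv2.resize(b["frame"][250:340,200:370],None,fx=3,fy=3,interpolation=cv2.INTER_CUBIC)
out=np.zeros((600,800,3),np.uint8);out[:,:520]=x
out[:270,520:800]=y[:,:280]
cv2.imwrite("pics/c1.png",out[:,:,::-1])
E
```

```text
[284 151   8   4  20] [288.65 152.7 ] [0.71989051 0.12375266 0.102     ]
[288 163  18  20 257] [296.27626459 171.95330739] [0.67325899 0.10565503 0.102     ]
[296 198  26  15 210] [308.4952381  204.38571429] [0.59596982 0.07709995 0.102     ]
[316 238  15  15 132] [322.85606061 244.25757576] [0.50305483 0.04427087 0.102     ]
brush [ 0.4844418  -0.25623257  0.3286275 ] [ 0.48010911 -0.25703612  0.32805497]
brush [ 0.48769334 -0.24996578  0.33171454] [ 0.47877876 -0.25159884  0.33049132]
```

View pics/c1.png

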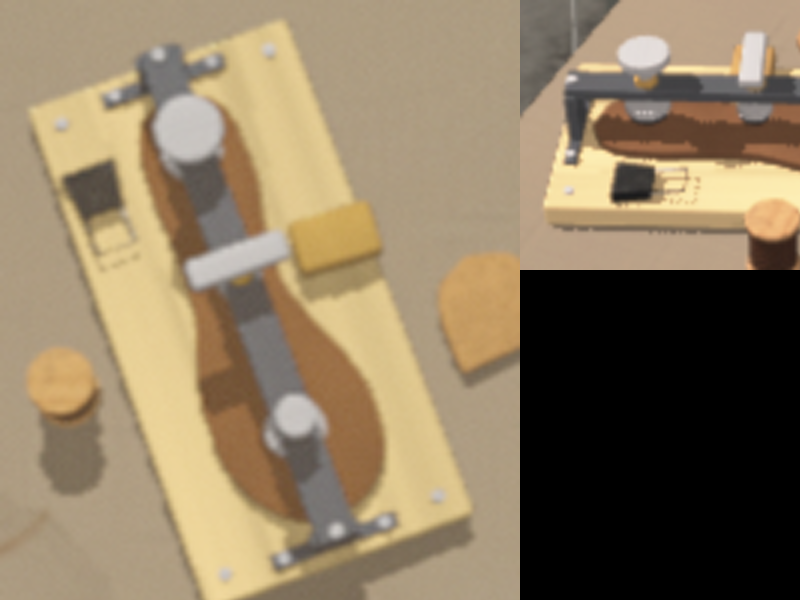

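Heads from the mask and crop: heel (.673,.105), waist (.5955,.076), toe (.504,.0425). Heel to toe comes out at 181 mm against the 180 mm given, so the estimate holds. The brush tip is at about (.485,-.255,.33). I'll lift above that height first with the fingers shutting.

Emit:
{"op": "step_arm", "data": {
  "gripper": [1,1,1,1,1],
  "linear": [
    [0,0,-0.06],
    [0,0,-0.12],
    [0,0,-0.18],
    [0,0,-0.23],
    [0,0,-0.23]
  ],
  "delta_rot": [
    [0,0,0],
    [0,0,0],
    [0,0,0],
    [0,0,0],
    [0,0,0]
  ],
  "grip_force": 20
}}

```text
time: 0.82
eef_pos: [0.1709, -0.6537, 0.4685]
tcp_rot: [0.792, -0.611, 0.004, 0.004]
contact_force: [0.6, -0.2, -0.1]
opening: 0.003
```

Emit:
{"op": "step_arm", "data": {
  "gripper": [1,1,1,1,1,1,1,1,1,1,1,1,1,1,1,1,1,1],
  "linear": [
    [-0.16,-0.382,0],
    [-0.16,-0.382,0],
    [-0.16,-0.382,0],
    [-0.16,-0.382,0],
    [-0.16,-0.382,0],
    [-0.16,-0.382,0],
    [-0.16,-0.382,0],
    [-0.605,-0.677,0],
    [-0.605,-0.677,0],
    [-0.605,-0.677,0],
    [-0.605,-0.677,0],
    [-0.605,-0.677,0],
    [-0.605,-0.677,0],
    [-0.605,-0.677,0],
    [-0.605,-0.677,0],
    [-0.605,-0.677,0],
    [-0.605,-0.677,0],
    [-0.605,-0.677,0]
  ],
  "delta_rot": [
    [0,0,0],
    [0,0,0],
    [0,0,0],
    [0,0,0],
    [0,0,0],
    [0,0,0],
    [0,0,0],
    [0,0,0],
    [0,0,0],
    [0,0,0],
    [0,0,0],
    [0,0,0],
    [0,0,0],
    [0,0,0],
    [0,0,0],
    [0,0,0],
    [0,0,0],
    [0,0,0]
  ]
}}

```text
time: 3.08
eef_pos: [0.6725, 0.103, 0.4599]
tcp_rot: [0.791, -0.611, -0.001, 0.001]
contact_force: [-0.4, -0.4, 0.3]
opening: -0.005
```

Emit:
{"op": "step_arm", "data": {
  "gripper": [1,1,1,1,1,1,1,1],
  "linear": [
    [0,0,0.06],
    [0,0,0.12],
    [0,0,0.18],
    [0,0,0.24],
    [0,0,0.29],
    [0,0,0.32],
    [0,0,0.325],
    [0,0,0.325]
  ],
  "delta_rot": [
    [0,0,0],
    [0,0,0],
    [0,0,0],
    [0,0,0],
    [0,0,0],
    [0,0,0],
    [0,0,0],
    [0,0,0]
  ]
}}

```text
time: 4.08
eef_pos: [0.6733, 0.1026, 0.1375]
tcp_rot: [0.791, -0.612, 0.001, -0.0]
contact_force: [-0.1, -0.3, 0.7]
opening: -0.004
```

```bash
python3 - <<'E'
from h import *
b=shot("side","pics/s2.png");s=ctrl.get_state();print(s["eef_pos"],s["contact_force"])
f=b["frame"].copy()
for p in[s["eef_pos"],[.673,.105,.102],[.5955,.076,.102],[.504,.0425,.102]]:
    q=proj(b,p);print(q)
cv2.imwrite("pics/c2.png",cv2.resize(f[200:340,180:380],None,fx=4,fy=4,interpolation=cv2.INTER_CUBIC)[:,:,::-1])
E
```

```text
[0.67388349 0.10283693 0.13860651] [-0.95920264  0.31144194  0.6464888 ]
[238.67770829 253.16371586]
[239.63738551 266.62464702]
[276.06973846 267.25662151]
[318.95166109 268.19180042]
```

View pics/c2.png

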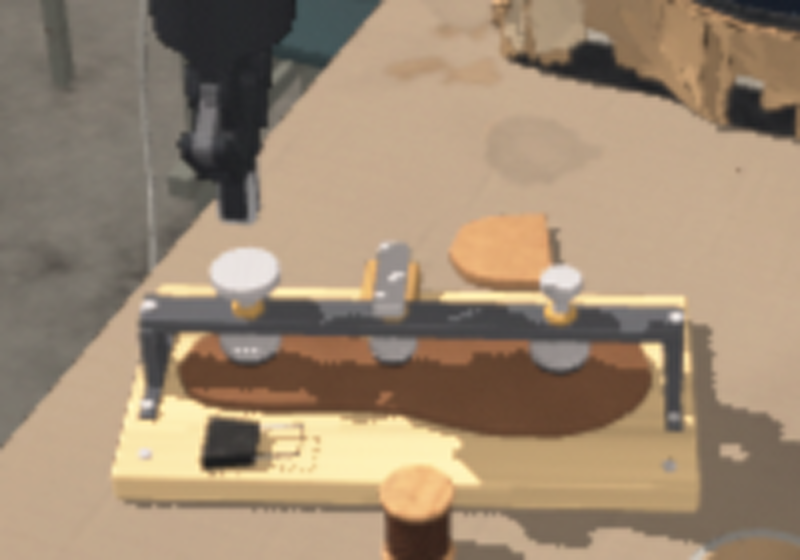

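The tip lands within about 1 px of its projection, over the heel head centre (crop (245,268)). All three head projections agree to 1–2 px. Pressing the heel slowly.

Emit:
{"op": "step_arm", "data": {
  "gripper": [1,1,1,1,1,1,1,1,1,1,1,1,1,1],
  "linear": [
    [0,0,0.01],
    [0,0,0.02],
    [0,0,0.026],
    [0,0,0.03],
    [0,0,0.032],
    [0,0,0.034],
    [0,0,0.036],
    [0,0,0.038],
    [0,0,0.04],
    [0,0,0.042],
    [0,0,0.044],
    [0,0,0.046],
    [0,0,0.047],
    [0,0,0.047]
  ],
  "delta_rot": [
    [0,0,0],
    [0,0,0],
    [0,0,0],
    [0,0,0],
    [0,0,0],
    [0,0,0],
    [0,0,0],
    [0,0,0],
    [0,0,0],
    [0,0,0],
    [0,0,0],
    [0,0,0],
    [0,0,0],
    [0,0,0]
  ]
}}

```text
time: 5.88
eef_pos: [0.6729, 0.1036, 0.0894]
tcp_rot: [0.792, -0.611, 0.0, -0.0]
contact_force: [0.1, 0.5, 1.4]
opening: 0.002
```

Emit:
{"op": "step_arm", "data": {
  "gripper": [1,1,1,1],
  "linear": [
    [0,0,0.001],
    [0,0,0.002],
    [0,0,0.003],
    [0,0,0.003]
  ],
  "delta_rot": [
    [0,0,0],
    [0,0,0],
    [0,0,0],
    [0,0,0]
  ]
}}

```text
time: 6.38
eef_pos: [0.6729, 0.1036, 0.0871]
tcp_rot: [0.792, -0.611, 0.0, -0.0]
contact_force: [-1.0, 0.7, 4.8]
opening: 0.001
```

Heel is in the rubber (4.8 N). Up, across to the waist, and down.

Emit:
{"op": "step_arm", "data": {
  "gripper": [1,1,1,1,1,1,1,1,1,1,1,1,1,1,1,1,1,1,1],
  "linear": [
    [0,0,-0.02],
    [0,0,-0.045],
    [0,0,-0.045],
    [0.0035,0.041,-0.045],
    [0.007,0.082,-0.045],
    [0.007,0.082,-0.045],
    [0.007,0.082,-0.035],
    [0.007,0.082,-0.025],
    [0.007,0.082,-0.02],
    [0.007,0.082,-0.017],
    [0.007,0.082,-0.015],
    [0.007,0.082,-0.013],
    [0.007,0.082,-0.011],
    [0.007,0.082,-0.009],
    [0.007,0.082,-0.007],
    [0.007,0.082,-0.005],
    [0.007,0.082,-0.003],
    [0.007,0.082,-0.001],
    [0.007,0.082,-0.001]
  ],
  "delta_rot": [
    [0,0,0],
    [0,0,0],
    [0,0,0],
    [0,0,0],
    [0,0,0],
    [0,0,0],
    [0,0,0],
    [0,0,0],
    [0,0,0],
    [0,0,0],
    [0,0,0],
    [0,0,0],
    [0,0,0],
    [0,0,0],
    [0,0,0],
    [0,0,0],
    [0,0,0],
    [0,0,0],
    [0,0,0]
  ]
}}

```text
time: 8.75
eef_pos: [0.5954, 0.0761, 0.0876]
tcp_rot: [0.792, -0.611, 0.0, -0.0]
contact_force: [0.2, 0.6, 2.8]
opening: -0.001
```

Emit:
{"op": "step_arm", "data": {
  "gripper": [1,1,1],
  "linear": [
    [0,0,0.001],
    [0,0,0.0015],
    [0,0,0.0015]
  ],
  "delta_rot": [
    [0,0,0],
    [0,0,0],
    [0,0,0]
  ]
}}

```text
time: 9.12
eef_pos: [0.5954, 0.0761, 0.0867]
tcp_rot: [0.792, -0.611, 0.0, -0.0]
contact_force: [-0.2, 0.3, 6.2]
opening: -0.003
```

```bash
python3 - <<'E'
from h import *
b=shot("side","pics/s3.png");s=ctrl.get_state();print(s["eef_pos"],s["contact_force"])
cv2.imwrite("pics/c3.png",cv2.resize(b["frame"][200:340,180:380],None,fx=4,fy=4,interpolation=cv2.INTER_CUBIC)[:,:,::-1])
E
```

```text
[0.59542224 0.07609391 0.08665205] [-1.9074874   1.27255223  5.91028675]
```

View pics/c3.png

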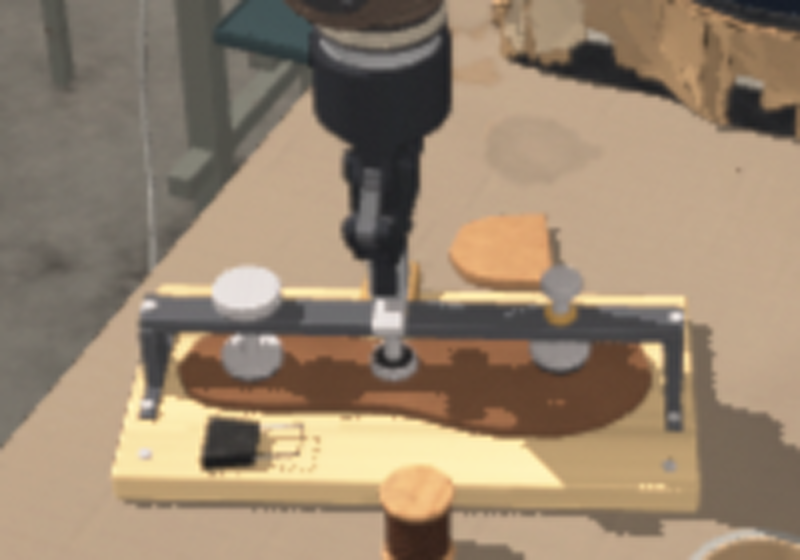

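The heel head has sunk to (247,285) in the crop with its pad on the sole, and the waist is down under the fingertip. The toe head is still up at (561,275). On to the toe.

Emit:
{"op": "step_arm", "data": {
  "gripper": [1,1,1,1,1,1,1,1,1,1,1,1,1,1,1,1,1,1,1,1],
  "linear": [
    [0,0,-0.02],
    [0,0,-0.045],
    [0,0,-0.045],
    [0.0047,0.0485,-0.045],
    [0.0094,0.097,-0.045],
    [0.0094,0.097,-0.045],
    [0.0094,0.097,-0.035],
    [0.0094,0.097,-0.025],
    [0.0094,0.097,-0.02],
    [0.0094,0.097,-0.017],
    [0.0094,0.097,-0.015],
    [0.0094,0.097,-0.013],
    [0.0094,0.097,-0.011],
    [0.0094,0.097,-0.009],
    [0.0094,0.097,-0.007],
    [0.0094,0.097,-0.005],
    [0.0094,0.097,-0.003],
    [0.0094,0.097,-0.001],
    [0.0094,0.097,0],
    [0.0094,0.097,0]
  ],
  "delta_rot": [
    [0,0,0],
    [0,0,0],
    [0,0,0],
    [0,0,0],
    [0,0,0],
    [0,0,0],
    [0,0,0],
    [0,0,0],
    [0,0,0],
    [0,0,0],
    [0,0,0],
    [0,0,0],
    [0,0,0],
    [0,0,0],
    [0,0,0],
    [0,0,0],
    [0,0,0],
    [0,0,0],
    [0,0,0],
    [0,0,0]
  ]
}}

```text
time: 11.68
eef_pos: [0.5039, 0.0425, 0.0864]
tcp_rot: [0.792, -0.611, 0.0, -0.0]
contact_force: [-1.8, 1.4, 4.7]
opening: -0.0
```

Emit:
{"op": "step_arm", "data": {
  "gripper": [1,1,1,1,1,1,1],
  "linear": [
    [0,0,-0.02],
    [0,0,-0.06],
    [0,0,-0.11],
    [0,0,-0.16],
    [0,0,-0.2],
    [0,0,-0.2],
    [0,0,-0.2]
  ],
  "delta_rot": [
    [0,0,0],
    [0,0,0],
    [0,0,0],
    [0,0,0],
    [0,0,0],
    [0,0,0],
    [0,0,0]
  ]
}}

```text
time: 12.55
eef_pos: [0.5031, 0.0423, 0.2844]
tcp_rot: [0.791, -0.611, -0.001, 0.001]
contact_force: [0.1, 0.4, 0.1]
opening: -0.0
```

```bash
python3 - <<'E'
from h import *
b=shot("side","pics/s4.png");s=ctrl.get_state();print(s["time"],s["eef_pos"],s["contact_force"])
cv2.imwrite("pics/c4.png",cv2.resize(b["frame"][200:340,180:380],None,fx=4,fy=4,interpolation=cv2.INTER_CUBIC)[:,:,::-1])
a=cv2.imread("pics/s0.png").astype(int);d=(abs(a-b["frame"][:,:,::-1]).max(2)>40)
print("changed px in lower table region",d[340:,:440].sum())
E
```

```text
12.6 [0.50275282 0.04241015 0.28364432] [ 0.3607219   0.47096177 -0.11731718]
changed px in lower table region 0
```

View pics/c4.png

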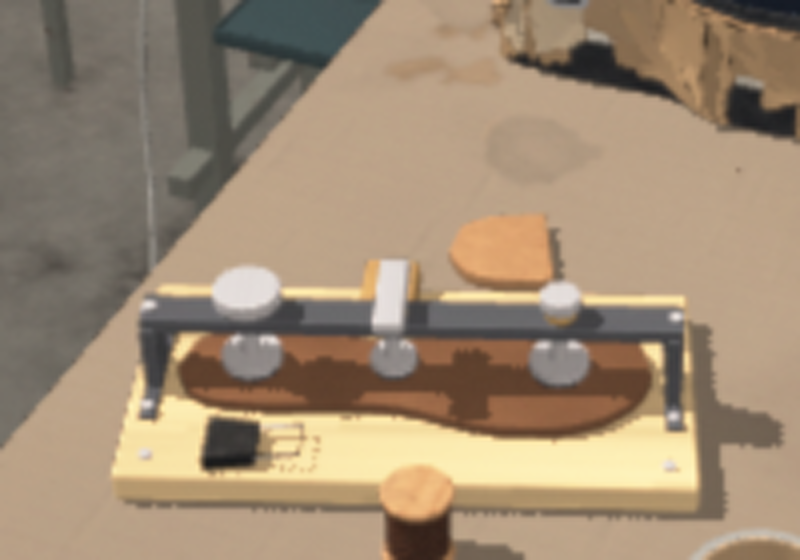

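All three heads sit low with their pads on the sole, and the bystanders look unmoved. One numeric check of the final head heights before handing in.

```bash
python3 - <<'E'
from h import *
from plant import ctrl
b=ctrl.read_camera("side")
A=cv2.imread("pics/s0.png",0);B=cv2.cvtColor(b["frame"],cv2.COLOR_RGB2GRAY)
for n,p,w in[("heel",(241,281),(22,14)),("waist",(278,283),(14,12)),("toe",(320,282),(18,14))]:
    # pad patch before, matched after, upsampled
    k=8;u,v=p;ta=A[v:v+w[1],u-w[0]//2:u+w[0]//2];sb=B[v-3:v+w[1]+10,u-w[0]//2-3:u+w[0]//2+3]
    up=lambda i:cv2.resize(i,None,fx=k,fy=k,interpolation=cv2.INTER_CUBIC)
    _,s,_,l=cv2.minMaxLoc(cv2.matchTemplate(up(sb),up(ta),cv2.TM_CCOEFF_NORMED));print(n,"pad shift px",l[0]/k-3,l[1]/k-3,round(s,2))
for n,q in[("heel",(.673,.105)),("waist",(.5955,.076)),("toe",(.504,.0425))]:
    print(n,"px/mm",(proj(b,[*q,.09])-proj(b,[*q,.1]))/10)
hs=cv2.cvtColor(b["frame"],cv2.COLOR_RGB2HSV);m=((hs[:,:,1]<40)&(hs[:,:,2]>150)).astype(np.uint8);m[:260]=0;m[283:]=0;m[:,:225]=0;m[:,335:]=0
n,l,s,c=cv2.connectedComponentsWithStats(m);print([(s[i].tolist(),c[i].round(1).tolist()) for i in range(1,n) if s[i,4]>12])
E
```

```text
heel pad shift px 1.125 0.25 0.62
waist pad shift px 0.5 3.625 0.62
toe pad shift px 0.625 0.25 0.6
heel px/mm [0.02819199 0.34197784]
waist px/mm [0.01088996 0.34161283]
toe px/mm [-0.00947101  0.3412512 ]
[([273, 265, 9, 17, 127], [277.1, 273.2]), ([233, 267, 17, 11, 163], [241.1, 272.1]), ([315, 270, 10, 8, 64], [319.5, 273.9])]
```

The pad matching is useless because the bar covers the pads. The force and height readings are the same for all three feet, about 5–6 N at a tip height of .0864–.0871, well past the .090 contact height. The hand is clear, so I'm handing in.

```bash
python3 -c "
from plant import ctrl
print(ctrl.sign_off())"
```

```text
the job is handed in; nothing more can be done
None
```

I pressed the heel, waist and toe feet down in that order with shut fingertips, and handed the job in after about 13 s. The hand ended about 0.28 m above the bench, clear of everything; no verdict was reported.

- **Pressing:** each press ended at about 5–6 N upward force with the tip at z = 0.086–0.087 m. That is about 3 mm past the 0.090 m height where the pads meet the sole, so each joint value should be about 0.014. This is worked out from the tip height and force, not read directly.
- **Final picture:** all three heads are low with their pads on the sole. The sole, clip, wax, spool and lift look unmoved. The lower part of the side picture, where the spool, tape and pincers lie, showed no changed pixels against the start. I made no such comparison for the oiler or the rest of the bench.
- **Check that failed:** matching the pads before and after in the side view gave poor scores (about 0.6), and it put the heel and toe pads almost unmoved. The bar partly hides the pads, so I set that result aside and relied on the force and height readings.

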